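# Clamp the tube rack on the shaker

### The job

Secure the black tube rack on the little white shaker by pushing only, gripping and lifting nothing: with the outside of a finger push the swing strap round until it lies across the rack against its stop, leaving its red cam lever up meanwhile. Then push the red lever over and all the way down, so that it clamps the rack. Keep the rack in its nest and leave the other things on the worktop where they are.

Things in the scene. Friction and masses are not known exactly. Their poses are not given: they have to be found in the camera images.
- strap (a joint): aluminium swing strap, 28 mm wide, 10 mm thick, underside 103 mm above the worktop, turning level about its pivot. 0 = parked out to the side; grows counter-clockwise seen from above; 1.75 rad = across the rack at a hard stop (post 115 mm high beyond it; its approach side is clear). Starts at 0.05 to 0.55. Stays where left (0.1 N m friction): push its side near the free end with about 1 N.
- lever (a joint): red cam lever on the strap, 68 mm long from its level hinge; outer 38 mm a grip 18 mm wide, 11 mm thick. 0 = up, leaning 16 degrees back to the pivot; grows as it tips towards the strap's free end; 1.85 rad = flat along the strap (hard stop, top face 130.5 mm above the worktop). Starts at 0 to 0.3. Stays where left (0.06 N m friction); needs up to 5 N at the grip near the end.
- pivot (a point): on the strap's vertical pivot axis, at its upper face, 113 mm above the worktop (a 15 mm bolt head stands 5 mm higher). Fixed on the shaker, 62 mm behind its centre. x axis: from the shaker's front to its back, z up; at 1.75 rad the strap points along minus x from here.
- strap_tip (a point): middle of the strap's free end, 108 mm above the worktop, 136 mm from the pivot axis; its x axis points along the strap from the pivot to the free end
- lever_axis (a point): middle of the cam lever's hinge axis, 125 mm above the worktop, on the strap's centreline 62 mm from the pivot axis; its x axis points along the strap to the free end
- lever_tip (a point): on the centreline of the lever, in its red grip, 66 mm from the lever's hinge axis (2 mm short of the very end)
- nose: sprung rubber nose of the cam, 12 mm ball on a stem at right angles to the lever, 40 mm from the lever's hinge to its end. Lever up: it points forward along the strap. Lever flat: it points down through the strap's slot and presses on the rack's saddle plate with about 4.5 N. Origin: on the lever's hinge axis
- rack: black tube rack, 108 x 50 x 30 mm, loose between low fences on the platform (2 mm play; underside 55 mm, rims 85 mm above the worktop), with a 3 mm steel and rubber saddle plate fixed across its middle and two open clear tubes fixed in the end that the strap does not pass over (tops 151 mm above the worktop). Origin: centre of its underside; x along its length
- shaker: white laboratory shaker, fixed; aluminium platform 172 x 156 mm, 55 mm above the worktop, control panel in front. Origin: centre of its underside; x axis from front to back, z up. Strap pivot post at x = 62 mm, y = 0; stop post at x = -55, y = -17.5 mm. Behind it along the wall runs a ledge 0.36 m high, its front some 0.68 to 0.78 m from the robot: swing the gripper across in front of it.
- label_roll: roll of paper labels, 57 x 62 x 57 mm, bystander; origin centre of its underside
- tape_roll: roll of beige tape lying flat, 100 mm across, 25 mm high, bystander; origin centre of its underside
- bottle_small: small reagent bottle with red cap, 38 mm across, 78 mm high, bystander; origin centre of its underside
- bottle_amber: amber bottle with black cap, 48 mm across, 105 mm high, bystander; origin centre of its underside
- timer: white bench timer, 66 x 62 x 18 mm, bystander; origin centre of its underside
- marker: marker pen, blue and white, 135 mm long, 17 mm thick, lying, bystander; origin centre of its underside

How it is judged (in metres and radians):
On the way, in this order (a step that is already met when the one before it is completed fails the run):
1. the strap lies across the rack against its stop, the lever still up (value of joint strap above 1.67 rad and value of joint lever below 0.6 rad), for 0.2 s.
2. the lever is fully down and the cam nose presses on the rack (value of joint strap above 1.67 rad and value of joint lever above 1.75 rad and contact force between nose and rack above 2 N), for 0.2 s.
At the end, for the whole second after the job is handed in: Strap across the rack at its stop (within 0.08 rad), lever fully down (within 0.10 rad), nose bearing on the rack with over 2 N, rack level, at rest in its nest (within 8 mm of the platform centre, raised under 4 mm), each bystander within 30 mm of its start (all of step 2 and horizontal distance between rack and shaker below 0.008 m and angle between rack's own z axis and vertical below 0.06 rad and z of rack in the frame of shaker below 0.059 m and linear speed of rack below 0.02 m/s and distance of each of label_roll, tape_roll, bottle_small, bottle_amber, timer, marker from where it was at the start of the episode below 0.03 m); the robot touches nothing.
It fails at once if the lever is pushed down before the strap lies across the rack (value of joint lever above 0.9 rad and value of joint strap below 1.55 rad).
It fails at once if the rack is lifted or knocked out of its nest (z of rack in the frame of shaker above 0.066 m or horizontal distance between rack and shaker above 0.015 m or angle between rack's own z axis and vertical above 0.25 rad).
It fails at once if something else on the worktop is shoved, tipped over or lifted (distance of any of label_roll, tape_roll, bottle_small, bottle_amber, timer, marker from where it was at the start of the episode above 0.03 m or angle between any of label_roll, tape_roll, bottle_small, bottle_amber, timer, marker's own z axis and vertical above 0.5 rad).
It also fails if it takes over 51 s, if anything falls off the work surface, if the arm or the gripper's body presses on something with over 40 N, if the wrist force passes 120 N, or if a joint passes its speed limit or range.

### The arm

A 6-joint arm with a two-finger parallel gripper is mounted at the origin on a cart in front of the work surface, level with it; the furniture and walls round the work are solid. World frame = base frame: x ahead of the robot, y to its left, z up, the work surface at z = 0. Lengths are in mm, angles in degrees, forces in N, time in s.
With the tool pointing down it reaches from about 350 to 850 mm from the base axis. Payload 8.1 kg.
Tool frame: the origin (TCP) lies midway between the tips of the shut fingers; the grasp point (between the pads) lies 19 mm behind it; z points along the fingers, y is the line along which they close (so a half turn about z gives the same grasp; the last joint's range is limited). The gripper opens to 85 mm and grips with 20 to 120 N. Pads are 22 mm wide; open, the fingers measure 114 mm over their backs; the gripper's body (76 mm by 85 mm) begins 54 mm behind the grasp point. The pads swing forward as they close: fully open they stand 13 mm farther back than shut.
Start: joints at [-70.096, 7.471, 85.268, -0, 87.261, -4.893], TCP at [251.668, -544.673, 231.292] pointing down, gripper open.
Joint ranges: [-169.43, 169.43], [-51.17, 129.36], [1.28, 143.12], [-76.62, 256.62], [0, 156.53], [-152.29, 152.29]. Speed limits (degrees/s): [136.94, 136.94, 159.86, 180, 180, 180].

### API

Orientations are given as [roll, pitch, yaw] about the fixed x, y, z axes, in that order (R = Rz(yaw) Ry(pitch) Rx(roll)).
In Python, from bench import r gives the robot as it stands.
- The arm moves only by the tool jog_arm, called after "Call:" by a JSON object that holds its "op" and its "data". Schema: {"type":"object","properties":{"moves":{"type":"array","items":{"type":"number"},"minItems":7,"maxItems":56},"force":{"type":"number"},"only":{"type":"string"},"quiet":{"type":"boolean"},"lines":{"type":"string"}},"required":["moves"],"additionalProperties":false}. moves is one flat list of numbers that holds 1 to 8 rows one after another, with no inner brackets; each row has 7 numbers: a rotation vector rx, ry, rz in units of 10 degrees, then dx, dy, dz in units of 50 mm, then the finger opening in mm; each row is the pose to reach, as a shift and turn from the pose commanded when the call began, along the tool's axes at that moment; what a row does not reach only later rows make up. A row lasts 1/8 s, in which the tool goes at most 62.5 mm and 10.7 degrees, less where a joint would pass 70% of its speed; a pose out of reach is approached as far as the arm can. The fingers move at their own pace and stop on an object; force is the grip in N (left out, the last holds). Time passes only in rows, so rows that do not move let the fingers close. The tool returns the time, the measured TCP pose, the force, the opening and the grip force at its end. only (a regular expression) keeps the lines of the reply that match it, lines (a string "A,B") keeps lines A to B, and quiet returns only ok. Input that does not fit is refused with a message, and nothing moves.
- r.sense(): the state, without advancing time (a new reading comes with each control period).
- r.snapshot(name): name is "scene" or "top" or "wrist"; returns a dict with "pixels" (384x512x3 uint8, blue, green, red), "fx", "fy", "cx", "cy" (pixels), "pose" (4x4, takes a point from camera to world coordinates). Camera axes: x right, y up, looking along -z (the intrinsics and any distortion apply to the point x, -y, -z); pixel columns grow to the right and rows downward; lengths in mm; the calibration is good to about 2 mm. A picture is of the moment at which its call begins. There is no depth.
- r.hand_in(): hands the job in; it is judged then, once.
The state is a dict: "time": time; "joint_pos": joint angles; "qd": joint speeds; "joint_efforts": joint torques, N m; "tool_pos": TCP position; "tcp_rot": TCP orientation; "ft_force": force on the tool from outside, world axes, zero at the start; "wrist_torque": the same for the moment, N m; "finger_gap": finger opening in mm; "grip_force": force on a finger pad.
Only numpy, scipy, OpenCV 4.12 (cv2) and the standard library are available. Lean on these libraries where they do the work, as an engineer would, in place of code of your own. Each camera call takes 0.05 s, during which the arm holds its last target. There are 200 camera calls.

## Working session

There is one attempt and no reset: what is moved stays moved. The work goes in short steps, Python scripts to look and compute and a tool call to move; the robot and the scene stay as the last step left them, time stands still between calls to the robot, and variables do not carry over. Pictures are saved under pics/ and viewed, at most 10 in all, crops included, and the job is handed in when it is done.

```bash
ls; mkdir -p pics
```

Run:
```python
from bench import r
import cv2
print(r.sense())
for n in("scene","top"):
    s=r.snapshot(n); cv2.imwrite(f"pics/{n}0.png",s["pixels"]); print(n,s["fx"],s["fy"],s["cx"],s["cy"],s["pose"],[k for k in s])
```

```text
bench.py
pics
{'time': 0.0, 'joint_pos': array([-7.00957273e+01,  7.51472580e+00,  8.53321961e+01, -9.69688210e-05,
        8.72605580e+01, -4.88994086e+00]), 'qd': array([ 0.06342542, -0.00474944, -0.02349477,  0.07181786, -0.07374733,
        0.06995735]), 'joint_efforts': array([-1.24058803e-03, -5.69409835e+01, -5.00546622e+01, -3.64448370e-04,
        1.50090567e-02, -1.78849660e-05]), 'tool_pos': array([ 251.47253371, -544.13585293,  230.22045844]), 'tcp_rot': array([-1.79892903e+02, -9.06529288e-03,  2.47942098e+01]), 'ft_force': array([-0.4449894 , -0.52892536,  0.33756813]), 'wrist_torque': array([0.00321889, 0.00203267, 0.01322909]), 'grip_force': 0.0, 'finger_gap': 85.17851474438352}
scene 362.4301846069326 362.4301846069326 261.58243159841487 189.55865957761165 [[-2.73986653e-01  5.98719873e-01 -7.52639241e-01 -4.57113050e+02]
 [-9.61638781e-01 -1.59568690e-01  2.23133788e-01  2.10542295e+02]
 [ 1.34969753e-02  7.84902762e-01  6.19471941e-01  9.20868436e+02]
 [ 0.00000000e+00  0.00000000e+00  0.00000000e+00  1.00000000e+00]] ['pixels', 'fx', 'fy', 'cx', 'cy', 'pose']
top 470.09604824563576 470.09604824563576 249.45904275044265 187.9468723908371 [[ 5.23587561e-02  9.73922164e-01 -2.20758191e-01  2.23694228e+02]
 [-9.98622270e-01  5.02923331e-02 -1.49747648e-02 -6.28136421e+01]
 [-3.48181088e-03  2.21238105e-01  9.75213606e-01  1.37662591e+03]
 [ 0.00000000e+00  0.00000000e+00  0.00000000e+00  1.00000000e+00]] ['pixels', 'fx', 'fy', 'cx', 'cy', 'pose']
```

View pics/top0.png

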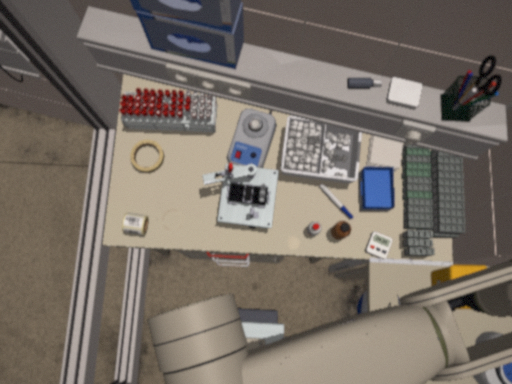

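View pics/scene0.png

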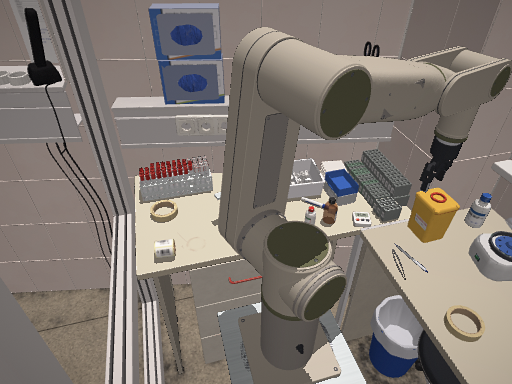

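The top view shows the shaker at about (248,197). The strap runs left towards (208,182) and the red lever is near (230,170). The arm blocks the scene view, so I'll enlarge the top view.

Create h.py:
```python
import numpy as np,cv2
from bench import r
def ray(s,u,v):
    d=s["pose"][:3,:3]@np.array([(u-s["cx"])/s["fx"],-(v-s["cy"])/s["fy"],-1]); return s["pose"][:3,3],d
def onz(s,u,v,z):
    o,d=ray(s,u,v); return o+d*(z-o[2])/d[2]
def proj(s,p):
    q=s["pose"][:3,:3].T@(np.array(p)-s["pose"][:3,3]); return s["cx"]+s["fx"]*q[0]/-q[2], s["cy"]-s["fy"]*q[1]/-q[2]
```

Run:
```python
from h import *
s=r.snapshot("top")
c=s["pixels"][150:240,190:290]; cv2.imwrite("pics/c0.png",cv2.resize(c,None,fx=6.6,fy=6.6,interpolation=cv2.INTER_CUBIC))
for u,v in((222,221),(272,226),(278,170)): print(onz(s,u,v,55))
```

```text
[422.7881419   30.27403813  55.        ]
[ 415.86914534 -112.01743049   55.        ]
[ 580.58001791 -122.58826783   55.        ]
```

View pics/c0.png

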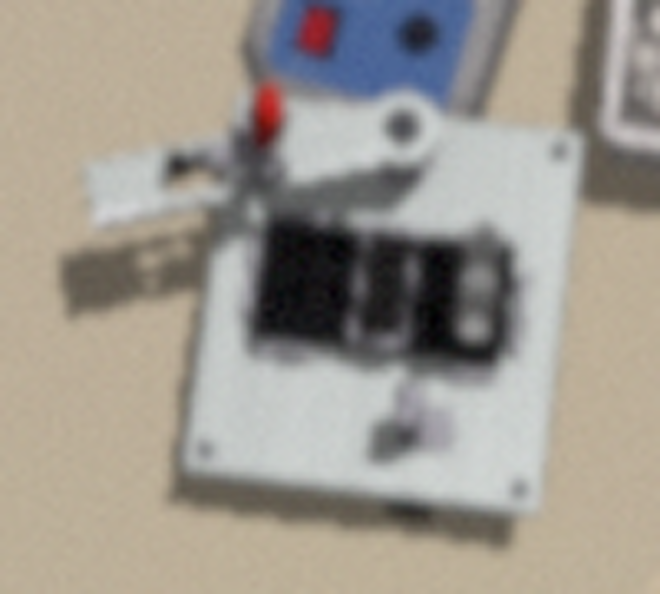

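The crop shows, in crop pixels: bolt head (402,127), strap end (88,165) to (97,222), red lever blob (267,110), stop post (435,430), and platform corners (185,465), (535,512) and (585,133). Next I'll compute world positions and check them against the given sizes.

Run:
```python
from h import *
s=r.snapshot("top")
P=lambda x,y,z: onz(s,(x+.5)/6.6+190-.5,(y+.5)/6.6+150-.5,z)
fl,fr,br=P(185,465,55),P(535,512,55),P(585,133,55)
print("corners",fl,fr,br,np.linalg.norm(fl-fr),np.linalg.norm(br-fr))
c=(fl+br)/2; ax=(br-fr)/np.linalg.norm(br-fr); print("centre",c,"yaw",np.degrees(np.arctan2(ax[1],ax[0])), "yaw2",np.degrees(np.arctan2(*(fr-fl)[[0,1]]*[1,-1])))
bolt=P(402,127,118); tip=P(92,193,113); print("bolt",bolt,"dist c",bolt-c,np.linalg.norm((bolt-c)[:2]))
print("tip",tip,np.linalg.norm((tip-bolt)[:2]),np.degrees(np.arctan2(*(tip-bolt)[[1,0]])))
px=s["pixels"].astype(int); m=((px[...,2]>150)&(px[...,1]<80)).astype(np.uint8)[150:185,220:240]
v,u=np.nonzero(m); print("red",u.min()+220,u.max()+220,v.min()+150,v.max()+150,[P(267,90,z) for z in(170,190)])
print("post",P(435,425,115))
```

```text
corners [424.91489939  42.91820797  55.        ] [ 412.3917847  -108.30268461   55.        ] [ 581.43146147 -123.1721751    55.        ] 151.73854736103365 169.69241016768046
centre [503.17318043 -40.12698357  55.        ] yaw -5.0270551531590595 yaw2 -4.7340552885380385
bolt [563.03247193 -43.47987462 118.        ] dist c [59.8592915  -3.35289105 63.        ] 59.953120500116796
tip [529.06690661  85.02042473 113.        ] 132.91345514564748 104.80596893554541
red 229 237 154 167 [array([561.64765917,  10.94603545, 170.        ]), array([556.04603189,   9.72345807, 190.        ])]
post [437.71150942 -63.59274324 115.        ]
```
Shaker yaw -4.9 → at strap stop direction = 175.1°. Strap = 1.75 ↔175.1° → strap zero = 74.8°. Current 104.8° → 0.52 rad. Consistent (0.05-0.55). Scale 2% short (all sizes slightly small: 151.7/156, 169.7/172, 132.9/136, 60/62) → edge-picking blur. Pivot estimate: centre +62*(.9963,-.0857)= (564.9,-45.4). Take pivot ~ (564,-44.5).

The measurements agree with the given sizes to about 2%. Shaker yaw is about -4.9°, the pivot is near (564,-44.5), and the strap sits at 104.8° world, or about 0.52 rad. I'll start the approach with the fingers shut.

Units first: shifts go in units of 50 mm and turns go in units of 10 degrees. So 60 mm is 1.2, -50 mm is -1, -40 degrees is -4.

Call:
{"op": "jog_arm", "data": {"moves": [0, 0, -0.5, 0.4, -0.3, -0.6, 0, 0, 0, -1, 1.2, -0.94, -1, 0, 0, 0, -1.6, 2.2, -1.72, -1, 0, 0, 0, -2.2, 3.2, -2.5, -1, 0, 0, 0, -2.8, 4.2, -3.3, -1, 0, 0, 0, -3.4, 5.2, -4.08, -1, 0, 0, 0, -4, 6, -4.7, -1, 0, 0, 0, -4, 6, -4.7, -1, 0], "force": 20}}

```text
time: 1.2
tool_pos: [426.8, -202.3, 281.3]
tcp_rot: [180.0, -0.1, 65.2]
ft_force: [-1.0, -0.7, 0.8]
finger_gap: -0.3
grip_force: 0.0
```

Run:
```python
from h import *
q=r.sense(); print(q["tool_pos"],q["tcp_rot"],q["joint_pos"])
from scipy.spatial.transform import Rotation as R
M=R.from_euler("xyz",q["tcp_rot"],degrees=True); print(M.inv().apply(np.array([574,84.5,250])-q["tool_pos"]), 105-q["tcp_rot"][2])
```

```text
[ 426.76314497 -202.26084488  281.33861163] [ 1.79987378e+02 -5.30329839e-02  6.51759118e+01] [-3.16241574e+01 -1.35633007e+01  1.00379331e+02  5.42378047e-02
  9.31777150e+01 -6.79705382e+00]
[322.05029217  13.23349083  31.63963096] 39.824088201642695
```

To row units: 250 mm is 5, 322 mm is 6.44, -40 degrees is -4.

Call:
{"op": "jog_arm", "data": {"moves": [0, 0, -0.6, 1, 0.04, 0, 0, 0, 0, -1.2, 2, 0.08, 0, 0, 0, 0, -1.8, 3, 0.12, 0, 0, 0, 0, -2.4, 4, 0.16, 0, 0, 0, 0, -3, 5, 0.2, 0, 0, 0, 0, -3.6, 5.9, 0.24, 0.2, 0, 0, 0, -4, 6.44, 0.26, 0.62, 0, 0, 0, -4, 6.44, 0.26, 0.62, 0]}}

```text
time: 2.2
tool_pos: [573.6, 80.6, 247.5]
tcp_rot: [-179.7, -0.0, 104.9]
ft_force: [0.5, -1.2, -0.3]
finger_gap: 0.2
grip_force: 0.0
```

Run:
```python
from h import *
q=r.sense(); print(q["joint_pos"])
s=r.snapshot("wrist"); cv2.imwrite("pics/w1.png",s["pixels"]); print(s["pose"][:3,3],s["fx"])
t=r.snapshot("top"); cv2.imwrite("pics/t1.png",cv2.resize(t["pixels"][90:250,120:320],None,fx=3.5,fy=3.5,interpolation=cv2.INTER_CUBIC))
for p in((564,-44.5,118),(529,87,108),(503,-40,55),(574,84.5,97)): print(proj(s,p))
```

```text
[ 2.93337808e+00  4.15814698e+00  8.71208298e+01 -5.70946286e-03
  8.89818561e+01 -1.19169755e+01]
[555.518283   149.14481073 391.01664696] 302.9116512509144
(np.float64(218.9303269934), np.float64(297.4171324369786))
(np.float64(215.1458060738581), np.float64(166.4084435622546))
(np.float64(177.65747961906035), np.float64(252.07395262442841))
(np.float64(260.308251763147), np.float64(178.26678893714774))
```

View pics/w1.png

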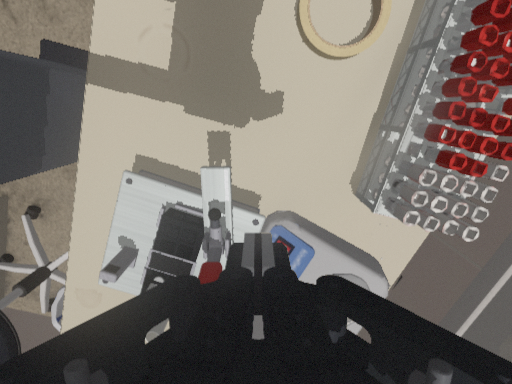

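The wrist view puts the strap end at (215,168) against a predicted (215,166), so calibration and pose agree. The spot beside the strap at (260,178) is clear, so I'll descend there.

To row units: 150 mm is 3, 80 mm is 1.6.

Call:
{"op": "jog_arm", "data": {"moves": [0, 0, 0, 0.08, 0, 0.8, 0, 0, 0, 0, 0.08, 0, 1.6, 0, 0, 0, 0, 0.08, 0, 2.3, 0, 0, 0, 0, 0.08, 0, 2.8, 0, 0, 0, 0, 0.08, 0, 3, 0, 0, 0, 0, 0.08, 0, 3, 0]}}

```text
time: 3.05
tool_pos: [573.4, 83.3, 100.8]
tcp_rot: [180.0, 0.0, 104.7]
ft_force: [-0.3, -0.2, 0.0]
finger_gap: -0.1
grip_force: 0.0
```

Run:
```python
from h import *
from scipy.spatial.transform import Rotation as R
q=r.sense(); M=R.from_euler("xyz",q["tcp_rot"],degrees=True)
print(q["tool_pos"],q["tcp_rot"])
pv=np.array([564,-44.5,0])
for ph in (105,112,119,126,133,140,147,154,161,168,173,175,177):
    a=np.radians(ph); e=np.array([np.cos(a),np.sin(a),0]); n=np.array([np.sin(a),-np.cos(a),0])
    p=pv+122*e+28.5*n; p[2]=q["tool_pos"][2]
    print(ph,M.inv().apply(p-q["tool_pos"]).round(),"rz",-(ph-q["tcp_rot"][2]).round(1))
```

```text
[573.41986128  83.26520611 100.78903145] [1.79994571e+02 8.55120780e-03 1.04707812e+02]
105 [  1. -14.  -0.] rz -0.3
112 [  3. -29.  -0.] rz -7.3
119 [  4. -44.  -0.] rz -14.3
126 [  3. -59.  -0.] rz -21.3
133 [ -0. -74.  -0.] rz -28.3
140 [ -5. -89.  -0.] rz -35.3
147 [ -12. -103.   -0.] rz -42.3
154 [ -20. -115.   -0.] rz -49.3
161 [ -30. -127.   -0.] rz -56.3
168 [ -41. -138.   -0.] rz -63.3
173 [ -50. -144.   -0.] rz -68.3
175 [ -53. -147.   -0.] rz -70.3
177 [ -57. -149.   -0.] rz -72.3
```

Call:
{"op": "jog_arm", "data": {"moves": [0, 0, 0, 0.02, -0.12, 0.12, 0, 0, 0, 0, 0.02, -0.24, 0.12, 0, 0, 0, -0.5, 0.04, -0.46, 0.12, 0, 0, 0, -1.1, 0.08, -0.72, 0.12, 0, 0, 0, -1.7, 0.08, -1, 0.12, 0, 0, 0, -2.3, 0.06, -1.24, 0.12, 0, 0, 0, -2.8, 0, -1.48, 0.12, 0, 0, 0, -3.3, -0.06, -1.68, 0.12, 0]}}

```text
time: 4.05
tool_pos: [492.8, 59.8, 95.2]
tcp_rot: [179.9, 0.1, 138.0]
ft_force: [1.2, 0.6, -0.1]
finger_gap: -0.0
grip_force: 0.5
```

Run:
```python
from h import *
from scipy.spatial.transform import Rotation as R
s=r.snapshot("wrist"); cv2.imwrite("pics/w2.png",s["pixels"])
q=r.sense(); M=R.from_euler("xyz",q["tcp_rot"],degrees=True)
print(q["tool_pos"],q["tcp_rot"])
pv=np.array([564,-44.5,0])
for ph in (140,147,154,161,168,173,175,177):
    a=np.radians(ph); e=np.array([np.cos(a),np.sin(a),0]); n=np.array([np.sin(a),-np.cos(a),0])
    p=pv+122*e+28.5*n; p[2]=q["tool_pos"][2]
    print(ph,M.inv().apply(p-q["tool_pos"]).round(),"rz",-(ph-q["tcp_rot"][2]).round(1))
```

```text
[491.85200799  59.27920956  94.8619895 ] [1.79996086e+02 3.12896180e-02 1.38217876e+02]
140 [-0. -5. -0.] rz -1.8
147 [  2. -20.  -0.] rz -8.8
154 [  2. -35.  -0.] rz -15.8
161 [  1. -50.  -0.] rz -22.8
168 [ -3. -65.  -0.] rz -29.8
173 [ -6. -76.  -0.] rz -34.8
175 [ -8. -80.  -0.] rz -36.8
177 [-10. -84.  -0.] rz -38.8
```

View pics/w2.png

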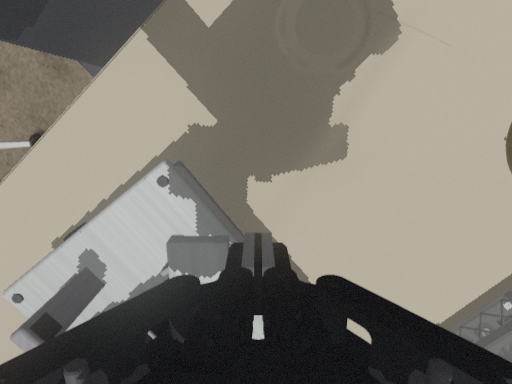

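The strap end, at about (200,240), lies against the finger, and the contact force is about 1 N. I'll keep pushing and slow down near the stop.

Call:
{"op": "jog_arm", "data": {"moves": [0, 0, -0.5, 0.02, -0.24, 0, 0, 0, 0, -1.1, 0.04, -0.5, 0, 0, 0, 0, -1.7, 0.04, -0.76, 0, 0, 0, 0, -2.3, 0.02, -1, 0, 0, 0, 0, -2.8, -0.04, -1.2, 0, 0, 0, 0, -3.2, -0.08, -1.38, 0, 0, 0, 0, -3.4, -0.12, -1.48, 0, 0, 0, 0, -3.6, -0.16, -1.56, 0, 0]}}

```text
time: 5.1
tool_pos: [446.4, -3.3, 94.8]
tcp_rot: [180.0, 0.0, 173.8]
ft_force: [-0.9, 0.4, 0.0]
finger_gap: -0.1
grip_force: 0.5
```

Call:
{"op": "jog_arm", "data": {"moves": [0, 0, 0, 0, -0.04, 0, 0, 0, 0, 0, 0, -0.06, 0, 0, 0, 0, 0, 0, -0.06, 0, 0]}}

```text
time: 5.48
tool_pos: [446.2, -6.3, 94.5]
tcp_rot: [-180.0, 0.0, 173.8]
ft_force: [-0.6, -0.2, 0.1]
finger_gap: -0.0
grip_force: 0.1
```

To row units: -2 mm is -0.04, -3 mm is -0.06.

Call:
{"op": "jog_arm", "data": {"moves": [0, 0, 0, 0, -0.04, 0, 0, 0, 0, 0, 0, -0.06, 0, 0, 0, 0, 0, 0, -0.06, 0, 0]}}

```text
time: 5.85
tool_pos: [446.0, -7.6, 94.4]
tcp_rot: [179.8, 0.0, 173.8]
ft_force: [0.9, 10.8, 1.6]
finger_gap: -0.1
grip_force: 5.3
```

Call:
{"op": "jog_arm", "data": {"moves": [0, 0, 0, 0, -0.04, 0, 0, 0, 0, 0, 0, -0.06, 0, 0, 0, 0, 0, 0, -0.06, 0, 0]}}

```text
time: 6.22
tool_pos: [445.9, -8.0, 94.5]
tcp_rot: [179.5, 0.0, 173.8]
ft_force: [2.5, 24.7, 0.7]
finger_gap: -0.1
grip_force: 12.4
```

Run:
```python
from h import *
t=r.snapshot("top"); cv2.imwrite("pics/t2.png",cv2.resize(t["pixels"][130:250,180:320],None,fx=5.5,fy=5,interpolation=cv2.INTER_CUBIC))
```

```text
(no output)
```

View pics/t2.png

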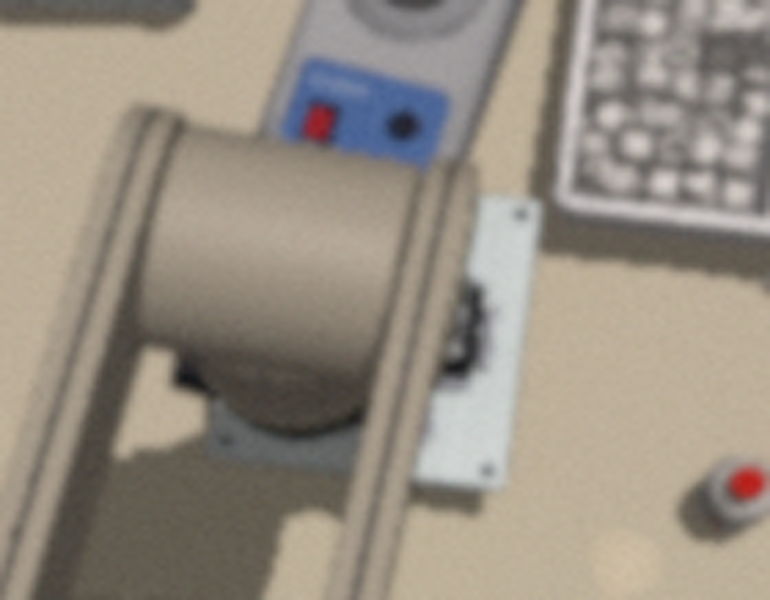

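The arm covers the strap in this view, but the force rose to 25 N without further motion, so the strap is at its stop. I'll back off, rise and hover behind the lever to look.

To row units: -155 mm is -3.1, -145 mm is -2.9.

Call:
{"op": "jog_arm", "data": {"moves": [0, 0, 0, 0, 0.3, 0, 0, 0, 0, 0, 0.1, 0.7, 0, 0, 0, 0, 0, 0.1, 0.8, -1, 0, 0, 0, 0, 0.1, 0.8, -2, 0, 0, 0, 0, 0.1, 0.8, -2.9, 0, 0, 0, 0, 0, 0.7, -3.1, 0, 0, 0, 0, -1, 0.3, -3.1, 0, 0, 0, 0, -2, 0, -3.1, 0]}}

```text
time: 7.28
tool_pos: [545.9, -24.0, 248.7]
tcp_rot: [-180.0, 0.0, 173.8]
ft_force: [-0.0, 0.3, 0.2]
finger_gap: -0.1
grip_force: 0.0
```

Call:
{"op": "jog_arm", "data": {"moves": [0, 0, 0, -0.9, -0.24, 0, 0, 0, 0, 0, -1.16, -0.36, 0, 0, 0, 0, 0, -1.16, -0.36, 0, 0]}}

```text
time: 7.65
tool_pos: [600.1, -47.7, 247.7]
tcp_rot: [-180.0, -0.2, 173.7]
ft_force: [-0.5, 0.3, -0.6]
finger_gap: 0.2
grip_force: 0.0
```

Run:
```python
from h import *
q=r.sense(); print(q["joint_pos"])
s=r.snapshot("wrist"); cv2.imwrite("pics/w3.png",s["pixels"])
for p in((564,-44.5,118),(502,-39.3,125),(428,-33,108),(521,-41,188)): print(proj(s,p))
```

```text
[-9.41155547e+00  7.57054373e+00  8.34529443e+01 -1.24987630e-02
  8.91328327e+01 -9.31581464e+01]
(np.float64(256.325857289176), np.float64(148.40138316383428))
(np.float64(254.3019325728649), np.float64(73.38630785874749))
(np.float64(252.0975798307201), np.float64(-22.775031524178985))
(np.float64(253.80713504232037), np.float64(94.32525109227849))
```

View pics/w3.png

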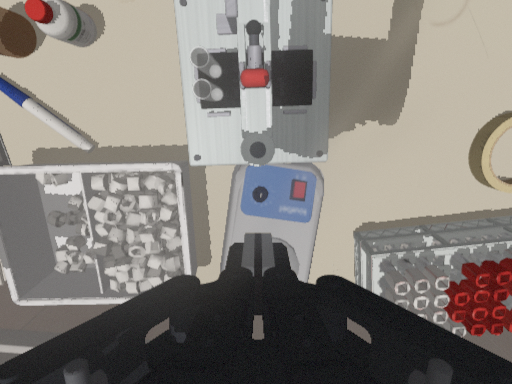

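The strap now lies straight along the shaker axis, with its bolt at (257,149) where predicted (256,148). The red lever tip is at (255,78) and still up. I'll descend behind the lever, over the pivot.

Call:
{"op": "jog_arm", "data": {"moves": [0, 0, 0, 0.96, -0.02, 0, 0, 0, 0, 0, 0.96, -0.02, 0.7, 0, 0, 0, 0, 0.96, -0.02, 1.2, 0, 0, 0, 0, 0.96, -0.02, 1.4, 0, 0, 0, 0, 0.96, -0.02, 1.4, 0]}}

```text
time: 8.32
tool_pos: [552.0, -42.6, 179.3]
tcp_rot: [180.0, -0.0, 173.8]
ft_force: [-0.1, 0.3, 1.0]
finger_gap: 0.3
grip_force: 0.0
```

Run:
```python
from h import *
from scipy.spatial.transform import Rotation as R
q=r.sense(); M=R.from_euler("xyz",q["tcp_rot"],degrees=True); print(q["tool_pos"])
h=np.array([502,-39.3,125]); d=np.array([-.9963,.0857,0])
for al in (0,15,30,45,60,70,80,90):
    a=np.radians(al); F=54*np.sin(a)-5.5*np.cos(a)-11; z=54*np.cos(a)+5.5*np.sin(a)
    print(al,M.inv().apply(h+d*F+[0,0,z]-q["tool_pos"]).round(1))
```

```text
[552.01436196 -42.62626949 179.25624448]
0 [33.6 -1.7  0.3]
15 [47.7 -2.   0.7]
30 [61.3 -2.3  4.8]
45 [73.4 -2.6 12.2]
60 [83.1 -2.8 22.6]
70 [87.9 -2.9 30.7]
80 [91.3 -3.  39.5]
90 [93.  -3.  48.8]
```

Call:
{"op": "jog_arm", "data": {"moves": [0, 0, 0, 0.34, -0.02, 0, 0, 0, 0, 0, 0.66, -0.04, 0, 0, 0, 0, 0, 0.96, -0.04, 0.02, 0, 0, 0, 0, 1.22, -0.04, 0.1, 0, 0, 0, 0, 1.46, -0.06, 0.24, 0, 0, 0, 0, 1.66, -0.06, 0.46, 0, 0, 0, 0, 1.76, -0.06, 0.62, 0, 0, 0, 0, 1.82, -0.06, 0.76, 0]}}

```text
time: 9.32
tool_pos: [462.4, -36.4, 142.1]
tcp_rot: [-180.0, 0.1, 173.8]
ft_force: [-1.1, -0.4, 4.7]
finger_gap: 0.1
grip_force: 1.8
```

To row units: 12 mm is 0.24, 4 mm is 0.08.

Call:
{"op": "jog_arm", "data": {"moves": [0, 0, 0, 0.02, 0, 0.08, 0, 0, 0, 0, 0.04, 0, 0.16, 0, 0, 0, 0, 0.04, 0, 0.22, 0, 0, 0, 0, 0.04, 0, 0.24, 0, 0, 0, 0, 0.04, 0, 0.24, 0]}}

```text
time: 9.95
tool_pos: [459.9, -36.0, 130.1]
tcp_rot: [-180.0, -0.0, 173.8]
ft_force: [-6.5, 0.4, 12.3]
finger_gap: -0.1
grip_force: 6.1
```

Call:
{"op": "jog_arm", "data": {"moves": [0, 0, 0, 0, 0, 0.02, 0, 0, 0, 0, 0, 0, 0.04, 0, 0, 0, 0, 0, 0, 0.04, 0, 0, 0, 0, 0, 0, 0.04, 0]}}

```text
time: 10.45
tool_pos: [460.0, -36.1, 129.7]
tcp_rot: [-180.0, -0.0, 173.8]
ft_force: [-14.1, -0.1, 26.0]
finger_gap: 0.0
grip_force: 13.1
```

Call:
{"op": "jog_arm", "data": {"moves": [0, 0, 0, 0, 0, -0.2, 0, 0, 0, 0, 0, 0, -1.2, 0, 0, 0, 0, 0, 0, -2.3, 0, 0, 0, 0, -0.8, 0, -3, 0, 0, 0, 0, -1.8, 0, -3, 0, 0, 0, 0, -2.6, 0, -3, 0, 0, 0, 0, -2.6, 0, -3, 0]}}

```text
time: 11.32
tool_pos: [590.5, -50.1, 274.7]
tcp_rot: [180.0, -0.2, 173.8]
ft_force: [-1.4, -0.1, -0.7]
finger_gap: -0.1
grip_force: 0.0
```

Run:
```python
from h import *
s=r.snapshot("wrist"); cv2.imwrite("pics/w4.png",s["pixels"])
for p in((564,-44.5,118),(502,-39.3,125),(436,-33.6,130)): print(proj(s,p))
```

```text
(np.float64(259.9098079915641), np.float64(154.47404602996883))
(np.float64(258.46651535103547), np.float64(87.69638705674926))
(np.float64(256.8373353652797), np.float64(3.7520729492725025))
```

View pics/w4.png

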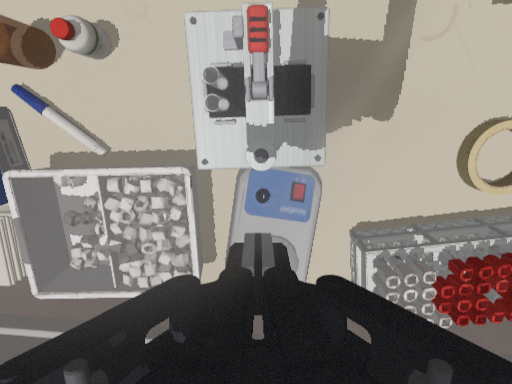

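The lever lies flat along the strap: its tip is at (258,6), where I predicted (257,4) for flat. The strap is still against its post at (235,30), and the pen and other bystanders in view are where they were. I'm handing in.

```bash
python3 -c "
from bench import r
print(r.hand_in())"
```

```text
the job is handed in; nothing more can be done
None
```

I pushed the strap to its stop with the lever up, then pushed the lever down flat to its own stop, and handed the job in at about 11 s; no verdict was returned, and the nose force on the rack was not measured directly.

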